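# Turn the washed hand mill over once

## Robot

A 6-joint arm with a two-finger parallel gripper is mounted at the origin on a cart in front of the work surface, level with it; the furniture and walls round the work are solid. World frame = base frame: x ahead of the robot, y to its left, z up, the work surface at z = 0. Lengths are in mm, angles in rad, forces in N, time in s.
With the tool pointing down it reaches from about 300 to 775 mm from the base axis. Payload 14.6 kg.
Tool frame: the origin (TCP) lies at the centre of the arm's flange, where the gripper is bolted on; the fingertips stand 199 mm ahead of it and the grasp point (between the pads) lies 180 mm ahead of it; z points along the fingers, y is the line along which they close (so a half turn about z gives the same grasp; the last joint's range is limited). The gripper opens to 94 mm and grips with 3 to 60 N. Pads are 16 mm wide; open, the fingers measure 119 mm over their backs; the gripper's body (75 mm by 177 mm) begins 78 mm behind the grasp point.
Start: joints at [1.247, 0.3, 1.521, -0, 1.321, -0.067], TCP at [139.691, 531.956, 404.646] pointing down, gripper open.
Joint ranges: [-3.03, 3.03], [-0.79, 2.21], [0.23, 2.52], [-1.04, 4.18], [0, 3.07], [-2.55, 2.55]. Speed limits (rad/s): [2.22, 2.22, 2.57, 3.14, 3.14, 3.14].

## Interface

Orientations are given as [roll, pitch, yaw] about the fixed x, y, z axes, in that order (R = Rz(yaw) Ry(pitch) Rx(roll)).
In Python, from cell import manip, optics, workorder gives the robot as it stands.
- The arm moves only by the tool step_arm, never from a script. Its argument "increments" is a list that holds one entry, the list of rows, each a list of 7 numbers: the turn, a rotation vector about the tool's x, y, z as a fraction of full scale, then the shift along the tool's x, y, z as a fraction of full scale, then the closure, from -1 (fully open) to 1 (shut). In form: [[[wx, wy, wz, tx, ty, tz, fingers], ...]]. A call has 1 to 5 rows; each row shifts and turns the commanded pose from where the row before left it, along the tool's axes as they then stand; what a row does not reach is not made up. Full scale, the value 1, is 40 mm for a shift and 45 degrees for a turn. A row lasts 1/10 s, in which the tool goes at most 50 mm and 8.59 degrees, less where a joint would pass 70% of its speed; a pose out of reach is approached as far as the arm can. A call with a number of a shift or a turn outside -1 to 1 is refused whole. A call with a gripper value outside its range is refused whole. The fingers move at their own pace and stop on an object; "newtons" is the grip in N (left out, the last holds). Time passes only in rows, so rows that do not move let the fingers close. It gives the time, the measured TCP pose, the force, the opening and the grip force at its end, in the units of the state.
- manip.read_state(): the state, without advancing time (a new reading comes with each control period).
- optics.camera(name): name is "side" or "top" or "wrist"; returns a dict with "frame" (420x560x3 uint8, red, green, blue), "range_z" (420x560 float32, mm along the optical axis (not along the pixel's ray), 0 where there is no reading), "mtx" (3x3 intrinsics, pixels), "cam_to_world" (4x4, takes a point from camera to world coordinates). Camera axes: x right, y down, z forward; pixel columns grow to the right and rows downward; lengths in mm; the calibration is good to about 2 mm. A picture is of the moment at which its call begins.
- workorder.sign_off(): hands the job in; it is judged then, once.
The state is a dict: "clock": time; "joints": joint angles; "qd": joint speeds; "effort": joint torques, N m; "eef_pos": TCP position; "eef_rot": TCP orientation; "wrist_force": force on the tool from outside, world axes, zero at the start; "moment": the same for the moment, N m; "finger_gap": finger opening in mm; "finger_force": force on a finger pad.
Only numpy, scipy, OpenCV 4.12 (cv2) and the standard library are available. Lean on these libraries where they do the work, as an engineer would, in place of code of your own. Each camera call takes 0.05 s, during which the arm holds its last target. There are 200 camera calls.

## Task

The square wooden hand mill has just been put back together after washing. Turn its crank clockwise, seen from above, through one full turn to check that it runs freely, so that the crank arm ends up pointing where it started, over its parking stud, and let go. Leave the crank of the round steel mill as it is.

Things in the scene. Friction and masses are not known exactly. Their poses are not given: they have to be found in the camera images.
- square_mill_knob (a point): Centre of the square wooden mill's crank knob: an upright dark wooden cylinder, 24 mm in diameter, 46 mm tall (this point is half-way up), spinning freely on its pin at the end of a flat steel crank arm; the arm's top is 28 mm below this point, the knob's lower end 23 mm below. It runs round a level circle of 60 mm radius about square_mill_axis.
- square_mill_axis (a point): Point on the upright axis of the square mill's crank, 158 mm above the table, level with the knob's centre. The mill is fixed to the table: a wooden box 124 x 124 mm with a small drawer, 96 mm high, a steel dome on it, the crank arm's top at 130 mm, hub nut at 135 mm. This point's -x axis points over the drawer side and the parking stud, a small brass stud 50 mm from the axis.
- square_mill_crank (a joint): Angle of the square mill's crank in rad: 0 with the arm over the parking stud, growing clockwise seen from above, 6.28 after one full turn; it counts on over several turns. It starts within 0.1 rad of 0. It stays where it is left; about 2 N at the knob turns it; no stops, no springs.
- round_mill_knob (a point): Centre of the crank knob of the other mill, which has a round steel body 120 mm in diameter and the same crank and knob as the square one, at the same height; its crank may point anywhere. Not to be turned.

How it is judged (in metres and radians):
On the way, in this order (a step that is already met when the one before it is completed fails the run):
1. the square mill's crank has been turned clockwise past a quarter turn (value of joint square_mill_crank above 1.6 rad).
2. and on past three quarters of a turn (value of joint square_mill_crank above 4.7 rad).
At the end, for the whole second after the job is handed in: The square mill's crank has made one clockwise turn and stands still within 0.35 rad (20 degrees) of its parking stud (joint between 5.93 and 6.63 rad), and the round mill's crank knob is within 20 mm of where it was (value of joint square_mill_crank between 5.93 and 6.63 rad and velocity of joint square_mill_crank between -0.05 and 0.05 rad/s and distance of round_mill_knob from where it was at the start of the episode below 0.02 m); the robot touches nothing.
It fails at once if the square mill's crank is turned backwards (anticlockwise) more than 0.5 rad from the stud (value of joint square_mill_crank below -0.5 rad).
It fails at once if the round mill's crank knob is moved more than 20 mm (distance of round_mill_knob from where it was at the start of the episode above 0.02 m).
It also fails if it takes over 48 s, if anything falls off the work surface, if the arm or the gripper's body presses on something with over 40 N, if the wrist force passes 120 N, or if a joint passes its speed limit or range.

## Working session

There is one attempt and no reset: what is moved stays moved. The work goes in short steps, Python scripts to look and compute and a tool call to move; the robot and the scene stay as the last step left them, time stands still between calls to the robot, and variables do not carry over. Pictures are saved under pics/ and viewed, at most 10 in all, crops included, and the job is handed in when it is done.

Besides the shell and the picture viewer there is one more tool, called after "Emit:" in YAML: its name, and indented under it one key for each argument. step_arm: Moves the arm, as the interface text tells. Its arguments: {"type":"object","properties":{"increments":{"type":"array","items":{"type":"array","items":{"type":"array","items":{"type":"number"}}}},"newtons":{"type":"number"}},"required":["increments"]}

```bash
mkdir -p pics; ls; python3 - <<'E'
from cell import manip, optics
import cv2, numpy as np
print(manip.read_state())
for n in ("top","side"):
    c=optics.camera(n); cv2.imwrite(f"pics/{n}0.png",c["frame"][:,:,::-1]); np.savez(f"pics/{n}0.npz",**c)
    print(n,c["mtx"].round(1).tolist(),c["cam_to_world"].round(3).tolist())
E
```

```text
pics
{'clock': 0.0, 'joints': array([ 1.24739030e+00,  3.00473150e-01,  1.52159472e+00,  3.06792164e-05,
        1.32068269e+00, -6.66076028e-02]), 'qd': array([-0.00153963, -0.00084305,  0.00050051, -0.00048469,  0.00143542,
       -0.00146132]), 'effort': array([-2.15111027e-04, -5.31792355e+01, -3.52745819e+01,  7.08236522e-02,
        2.41910439e-02, -8.67050039e-05]), 'eef_pos': array([139.68589761, 531.93088835, 404.07929897]), 'eef_rot': array([-3.14043930e+00, -1.06718024e-04,  2.88478656e+00]), 'wrist_force': array([ 0.46131219, -0.22816751,  0.1807209 ]), 'moment': array([ 0.01787434, -0.01652389, -0.01997012]), 'finger_force': 0.0, 'finger_gap': 94.18389360339407}
top [[436.0, 0.0, 280.9], [0.0, 436.0, 209.8], [0.0, 0.0, 1.0]] [[0.024, -0.994, 0.11, 421.263], [-0.999, -0.021, 0.027, -23.586], [-0.025, -0.11, -0.994, 1004.816], [0.0, 0.0, 0.0, 1.0]]
side [[438.4, 0.0, 279.0], [0.0, 438.4, 203.8], [0.0, 0.0, 1.0]] [[-0.995, -0.068, 0.075, 442.728], [-0.101, 0.636, -0.765, 713.326], [0.004, -0.768, -0.64, 815.942], [0.0, 0.0, 0.0, 1.0]]
```

View pics/top0.png

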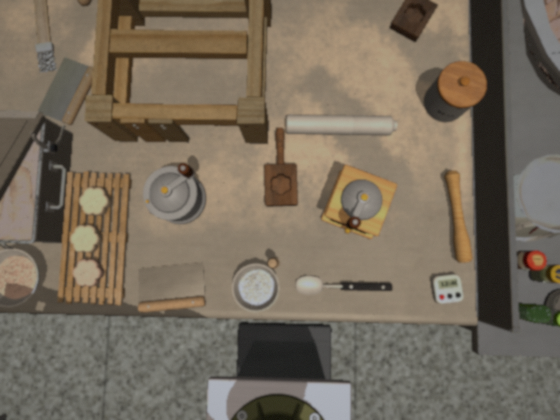

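View pics/side0.png

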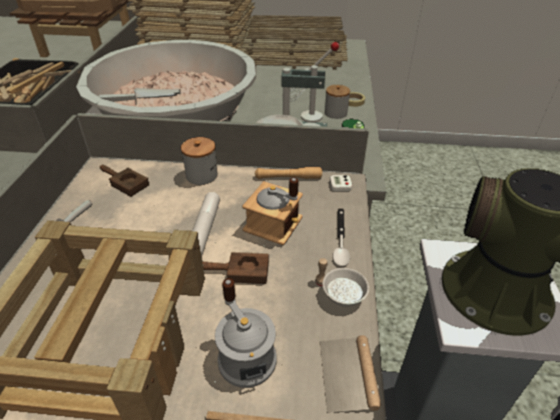

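The top view shows the square mill at about (362,200) with its knob at (354,222), and the round mill at about (172,195) with its knob at (186,170). The side view shows the square mill's knob at (294,187).

```bash
cat > h.py <<'E'
import numpy as np
def cloud(c):
    z=c["range_z"].astype(float); v,u=np.indices(z.shape); K=c["mtx"]; T=c["cam_to_world"]
    p=np.stack([(u-K[0,2])/K[0,0]*z,(v-K[1,2])/K[1,1]*z,z],-1)
    w=p@T[:3,:3].T+T[:3,3]; w[z==0]=np.nan; return w
E
python3 - <<'E'
import numpy as np,cv2
from h import cloud
for n,box,rb in (("top",(160,242,320,400),(155,200,170,200)),("side",(170,245,240,310),(270,310,215,245))):
    c=dict(np.load(f"pics/{n}0.npz")); w=cloud(c); f=c["frame"].astype(int); hsv=cv2.cvtColor(c["frame"],cv2.COLOR_RGB2HSV).astype(int)
    for nm,b in (("sq",box),("round",rb)):
        s=(slice(b[0],b[1]),slice(b[2],b[3])); W=w[s]; F=f[s]
        k=(W[...,2]>140)&(W[...,2]<195)
        dark=k&(F.sum(-1)<240)
        v,u=np.nonzero(dark)
        print(n,nm,"knob n",dark.sum(),"px",u.mean()+b[2],v.mean()+b[0],"xyz med",np.median(W[dark],0).round(1),"zmax",W[dark][:,2].max().round(1),"range",W[dark].min(0).round(1),W[dark].max(0).round(1))
        t=k&(W[...,2]>174)
        print("  top face",t.sum(),W[t].mean(0).round(1))
        if nm=="sq":
            nut=(abs(W[...,2]-133)<8)&(F[...,0]>F[...,2]+70)
            print("  nut",nut.sum(),np.median(W[nut],0).round(1) if nut.any() else "")
            a=(W[...,2]>90)&(W[...,2]<102)
            r=cv2.minAreaRect(W[a][:,:2].astype(np.float32)); print("  box top",a.sum(),r)
E
```

```text
top sq knob n 117 px 352.2051282051282 222.5128205128205 xyz med [ 490.7 -135.5  180.2] zmax 185.6 range [ 481.6 -151.2  142.1] [ 503.6 -128.5  185.6]
  top face 127 [ 493.  -139.5  181.1]
  nut 31 [ 547.1 -165.9  135.8]
  box top 1858 ((547.9564208984375, -165.11126708984375), (120.00597381591797, 120.23635864257812), 69.63581848144531)
top round knob n 136 px 185.5441176470588 169.97058823529412 xyz med [586.8 185.7 178.7] zmax 184.6 range [578.6 179.4 141.2] [599.8 200.6 184.6]
  top face 118 [589.6 190.2 181. ]
side sq knob n 146 px 293.26027397260276 186.5068493150685 xyz med [ 491.  -132.3  166.6] zmax 183.8 range [ 479.8 -154.1  140.1] [ 502.3 -125.2  183.8]
  top face 64 [ 490.1 -137.   180.4]
  nut 22 [ 544.9 -165.5  135.5]
  box top 780 ((545.0216674804688, -165.29837036132812), (122.89541625976562, 121.71511840820312), 70.11006927490234)
side round knob n 222 px 228.73873873873873 289.7567567567568 xyz med [586.4 199.5 169.3] zmax 184.4 range [577.3 178.9 140.2] [600.2 204.  184.4]
  top face 121 [587.6 193.9 180.7]
```

```bash
python3 - <<'E'
import cv2
a=cv2.imread("pics/top0.png")[150:250,310:410]; b=cv2.imread("pics/side0.png")[165:250,235:320]
cv2.imwrite("pics/crop0.png",cv2.hconcat([cv2.resize(a,(400,400),interpolation=cv2.INTER_CUBIC),cv2.resize(b,(400,400),interpolation=cv2.INTER_CUBIC)]))
E
```

```text
(no output)
```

View pics/crop0.png

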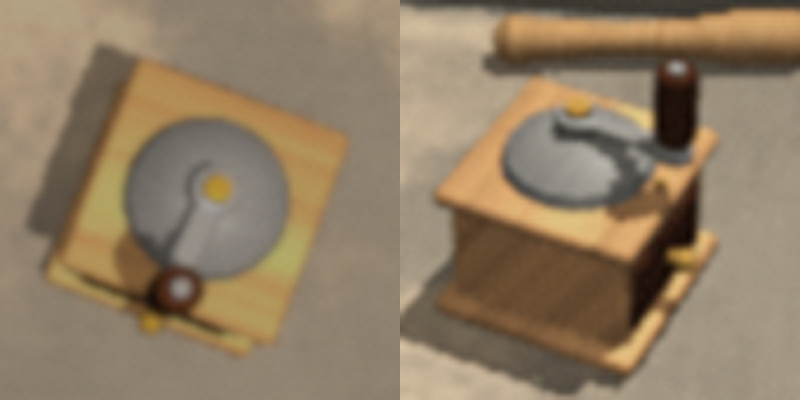

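Square mill axis is at about (546,-165.5) and its knob at (491.5,-138, top 181). The radius comes out at 61 mm and the stud direction at about 160°, both consistent with the spec. I'll align the tool with the world axes, then travel above the knob.

Emit:
step_arm:
  increments:
    - [[0,0,-0.164,0,0,0,-1],[0,0,-0.164,0,0,0,-1],[0,0,0,-0.44,-0.84,0,-1],[0,0,0,-0.44,-0.84,0,-1],[0,0,0,-0.44,-0.84,0,-1]]
  newtons: 15

```text
clock: 0.6
eef_pos: [192.9, 430.0, 404.2]
eef_rot: [-3.141, -0.0, -3.14]
wrist_force: [0.4, -0.1, -0.3]
finger_gap: 94.0
finger_force: 0.0
```

Emit:
step_arm:
  increments:
    - [[0,0,0,-0.5,-0.94,0,-1],[0,0,0,-0.5,-0.94,0,-1],[0,0,0,-0.5,-0.94,0,-1],[0,0,0,-0.5,-0.94,0,-1],[0,0,0,-0.5,-0.94,0,-1]]

```text
clock: 1.1
eef_pos: [293.0, 241.7, 404.6]
eef_rot: [-3.142, 0.0, -3.14]
wrist_force: [0.6, 0.1, 0.1]
finger_gap: 94.2
finger_force: 0.0
```

Emit:
step_arm:
  increments:
    - [[0,0,0,-0.5,-0.94,0,-1],[0,0,0,-0.5,-0.94,0,-1],[0,0,0,-0.5,-0.94,0,-1],[0,0,0,-0.5,-0.94,0,-1],[0,0,0,-0.5,-0.94,0,-1]]

```text
clock: 1.6
eef_pos: [393.2, 53.6, 404.7]
eef_rot: [3.142, 0.0, -3.141]
wrist_force: [-0.2, 0.4, 0.2]
finger_gap: 94.2
finger_force: 0.0
```

Emit:
step_arm:
  increments:
    - [[0,0,0,-0.5,-0.94,0,-1],[0,0,0,-0.5,-0.94,0,-1],[0,0,0,-0.5,-0.94,0,-1],[0,0,0,-0.5,-0.94,0,-1],[0,0,0,0,0,0,-1]]

```text
clock: 2.1
eef_pos: [474.1, -98.3, 403.9]
eef_rot: [-3.141, -0.001, 3.139]
wrist_force: [0.4, -0.5, -0.1]
finger_gap: 94.3
finger_force: 0.0
```

Emit:
step_arm:
  increments:
    - [[0,0,0,-0.22,-0.5,0,-1],[0,0,0,-0.22,-0.5,0,-1],[0,0,0,0,0,0,-1]]

```text
clock: 2.4
eef_pos: [490.9, -135.9, 404.2]
eef_rot: [3.141, -0.001, 3.141]
wrist_force: [-0.5, 0.0, 0.3]
finger_gap: 94.2
finger_force: 0.0
```

```bash
python3 - <<'E'
from cell import manip, optics
import cv2, numpy as np
from h import cloud
c=optics.camera("wrist"); cv2.imwrite("pics/w1.png",c["frame"][:,:,::-1]); w=cloud(c)
print(manip.read_state()["eef_pos"])
near=np.hypot(w[...,0]-491,w[...,1]+138)<40
t=near&(w[...,2]>174)&(w[...,2]<188); v,u=np.nonzero(t); 
print(t.sum(),u.mean(),v.mean(),w[t].mean(0),w[t].min(0),w[t].max(0))
n=(abs(w[...,2]-133)<8)&(c["frame"][...,0].astype(int)>c["frame"][...,2]+70.)&(np.hypot(w[...,0]-546,w[...,1]+165)<30)
print(n.sum(),w[n].mean(0) if n.any() else "")
b=(abs(w[...,2]-96)<5)&(np.hypot(w[...,0]-546,w[...,1]+165)<110)
print(b.sum(),cv2.minAreaRect(w[b][:,:2].astype(np.float32)) if b.any() else "")
E
```

```text
[ 490.5619003  -134.99667965  404.22993655]
1203 265.70490440565254 243.5893599334996 [ 491.41892631 -139.59688189  180.02642305] [ 480.91011611 -151.42687807  174.01085247] [ 503.84390376 -128.15068083  183.71896045]
0 
8135 ((547.3744506835938, -164.28152465820312), (120.03841400146484, 120.14013671875), 69.74256896972656)
```

View pics/w1.png

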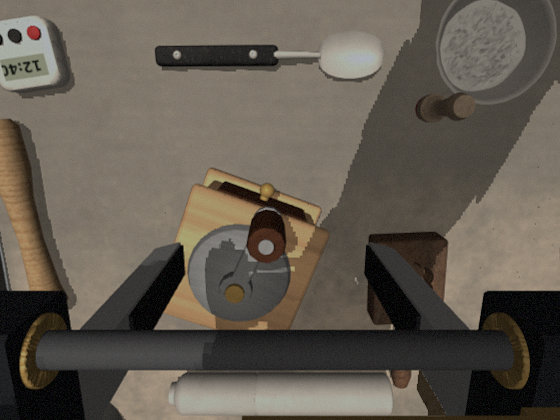

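The wrist view shows the knob top at (266,245) between the open fingers, at about (492,-139.5,180) in world. I'll correct by about 5 mm, descend 60 mm and close.

Emit:
step_arm:
  increments:
    - [[0,0,0,-0.035,-0.11,0,-1],[0,0,0,0,0,0.5,-1],[0,0,0,0,0,0.5,-1],[0,0,0,0,0,0.5,-1],[0,0,0,0,0,0,-1]]

```text
clock: 2.95
eef_pos: [491.5, -138.6, 342.7]
eef_rot: [3.14, -0.004, -3.14]
wrist_force: [0.6, 0.2, 1.1]
finger_gap: 94.3
finger_force: 0.0
```

Emit:
step_arm:
  increments:
    - [[0,0,0,0,0,0,1],[0,0,0,0,0,0,1],[0,0,0,0,0,0,1],[0,0,0,0,0,0,1],[0,0,0,0,0,0,1]]
  newtons: 12

```text
clock: 3.45
eef_pos: [492.0, -139.3, 345.0]
eef_rot: [-3.141, 0.001, -3.141]
wrist_force: [0.5, 0.0, 0.2]
finger_gap: 57.3
finger_force: 0.0
```

Emit:
step_arm:
  increments:
    - [[0,0,0,0,0,0,1],[0,0,0,0,0,0,1],[0,0,0,0,0,0,1],[0,0,0,0,0,0,1],[0,0,0,0,0,0,1]]

```text
clock: 3.95
eef_pos: [492.0, -139.5, 344.7]
eef_rot: [-3.141, 0.0, -3.141]
wrist_force: [0.8, -1.4, -0.9]
finger_gap: 23.9
finger_force: 12.0
```

Emit:
step_arm:
  increments:
    - [[0,0,0,0,0,0,1],[0,0,0,0,0,0,1]]

```text
clock: 4.15
eef_pos: [492.1, -139.5, 344.6]
eef_rot: [-3.141, 0.0, -3.141]
wrist_force: [0.5, -2.7, -0.6]
finger_gap: 23.8
finger_force: 12.0
```

Gripped at a 24 mm gap. Working out the circle in 10° rows.

```bash
python3 - <<'E'
import numpy as np
a=np.radians(154.5-np.r_[np.arange(0,351,10),355]); x=60*np.cos(a); y=60*np.sin(a)
for i in range(36): print(i,round(-(x[i+1]-x[i])/40,2),round((y[i+1]-y[i])/40,2), (546+x[i+1]).round(1),(-165+y[i+1]).round(1))
E
```

```text
0 -0.13 0.23 497.2 -130.2
1 -0.17 0.2 503.9 -122.2
2 -0.2 0.17 512.0 -115.6
3 -0.23 0.13 521.1 -110.4
4 -0.25 0.09 531.0 -106.9
5 -0.26 0.04 541.3 -105.2
6 -0.26 -0.0 551.8 -105.3
7 -0.26 -0.05 562.0 -107.2
8 -0.24 -0.09 571.8 -110.8
9 -0.23 -0.13 580.8 -116.2
10 -0.2 -0.17 588.8 -122.9
11 -0.17 -0.2 595.4 -131.0
12 -0.13 -0.23 600.6 -140.1
13 -0.09 -0.25 604.1 -150.0
14 -0.04 -0.26 605.8 -160.3
15 0.0 -0.26 605.7 -170.8
16 0.05 -0.26 603.8 -181.0
17 0.09 -0.24 600.2 -190.8
18 0.13 -0.23 594.8 -199.8
19 0.17 -0.2 588.1 -207.8
20 0.2 -0.17 580.0 -214.4
21 0.23 -0.13 570.9 -219.6
22 0.25 -0.09 561.0 -223.1
23 0.26 -0.04 550.7 -224.8
24 0.26 0.0 540.2 -224.7
25 0.26 0.05 530.0 -222.8
26 0.24 0.09 520.2 -219.2
27 0.23 0.13 511.2 -213.8
28 0.2 0.17 503.2 -207.1
29 0.17 0.2 496.6 -199.0
30 0.13 0.23 491.4 -189.9
31 0.09 0.25 487.9 -180.0
32 0.04 0.26 486.2 -169.7
33 -0.0 0.26 486.3 -159.2
34 -0.05 0.26 488.2 -149.0
35 -0.04 0.12 489.8 -144.0
```

Emit:
step_arm:
  increments:
    - [[0,0,0,-0.13,0.23,0,1],[0,0,0,-0.17,0.2,0,1],[0,0,0,-0.2,0.17,0,1],[0,0,0,0,0,0,1]]

```text
clock: 4.55
eef_pos: [513.1, -114.8, 344.7]
eef_rot: [-3.14, 0.002, -3.14]
wrist_force: [7.4, -6.8, -3.6]
finger_gap: 23.8
finger_force: 12.0
```

Emit:
step_arm:
  increments:
    - [[0,0,0,-0.24,0.11,0,1],[0,0,0,-0.25,0.07,0,1],[0,0,0,-0.26,0.03,0,1],[0,0,0,-0.26,0,0,1],[0,0,0,-0.26,-0.05,0,1]]

```text
clock: 5.05
eef_pos: [563.7, -108.6, 344.7]
eef_rot: [3.142, -0.0, -3.14]
wrist_force: [-3.8, -5.1, 1.8]
finger_gap: 23.6
finger_force: 12.0
```

Emit:
step_arm:
  increments:
    - [[0,0,0,-0.24,-0.1,0,1],[0,0,0,-0.22,-0.14,0,1],[0,0,0,-0.2,-0.17,0,1],[0,0,0,-0.17,-0.2,0,1],[0,0,0,-0.13,-0.23,0,1]]

```text
clock: 5.55
eef_pos: [601.7, -143.1, 344.6]
eef_rot: [3.142, -0.001, -3.141]
wrist_force: [-9.7, -0.6, 5.0]
finger_gap: 24.0
finger_force: 12.0
```

Emit:
step_arm:
  increments:
    - [[0,0,0,-0.06,-0.25,0,1],[0,0,0,-0.02,-0.26,0,1],[0,0,0,0.02,-0.26,0,1],[0,0,0,0.05,-0.26,0,1],[0,0,0,0.09,-0.24,0,1]]

```text
clock: 6.05
eef_pos: [598.4, -194.1, 344.7]
eef_rot: [-3.141, 0.002, -3.141]
wrist_force: [0.4, 1.9, 2.2]
finger_gap: 23.7
finger_force: 12.0
```

Emit:
step_arm:
  increments:
    - [[0,0,0,0.14,-0.22,0,1],[0,0,0,0.17,-0.2,0,1],[0,0,0,0.2,-0.17,0,1],[0,0,0,0.23,-0.13,0,1],[0,0,0,0.25,-0.09,0,1]]

```text
clock: 6.55
eef_pos: [557.7, -225.6, 344.6]
eef_rot: [3.14, -0.001, -3.141]
wrist_force: [0.2, 12.7, 4.2]
finger_gap: 23.4
finger_force: 12.0
```

Emit:
step_arm:
  increments:
    - [[0,0,0,0.26,0,0,1],[0,0,0,0.26,0.03,0,1],[0,0,0,0.25,0.07,0,1],[0,0,0,0.24,0.11,0,1],[0,0,0,0.22,0.14,0,1]]

```text
clock: 7.05
eef_pos: [508.1, -212.4, 344.7]
eef_rot: [-3.14, -0.0, -3.141]
wrist_force: [2.1, -1.7, 1.5]
finger_gap: 23.8
finger_force: 12.0
```

Emit:
step_arm:
  increments:
    - [[0,0,0,0.19,0.18,0,1],[0,0,0,0.15,0.21,0,1],[0,0,0,0.11,0.235,0,1],[0,0,0,0.07,0.25,0,1],[0,0,0,0,0,0,1]]

```text
clock: 7.55
eef_pos: [487.3, -176.0, 344.6]
eef_rot: [3.141, -0.003, -3.14]
wrist_force: [-8.2, 0.5, 5.3]
finger_gap: 23.8
finger_force: 12.0
```

Emit:
step_arm:
  increments:
    - [[0,0,0,0.04,0.26,0,1],[0,0,0,-0.02,0.26,0,1],[0,0,0,-0.06,0.25,0,1],[0,0,0,0,0,0,1],[0,0,0,0,0,0,1]]

```text
clock: 8.05
eef_pos: [490.0, -145.3, 344.6]
eef_rot: [3.14, -0.001, -3.14]
wrist_force: [-4.9, 3.1, 5.4]
finger_gap: 24.1
finger_force: 12.0
```

```bash
python3 - <<'E'
from cell import manip
s=manip.read_state(); print(s["eef_pos"],s["wrist_force"],s["clock"],s["joints"].round(2))
E
```

```text
[ 490.00558602 -145.26449879  344.6044378 ] [-4.89269004  3.13168213  5.35232597] 8.05 [-0.36  0.27  1.7   0.    1.17 -1.93]
```

The crank is at the stud direction (about 160°). Releasing.

Emit:
step_arm:
  increments:
    - [[0,0,0,0,0,0,-1],[0,0,0,0,0,0,-1],[0,0,0,0,0,0,-1],[0,0,0,0,0,0,-1],[0,0,0,0,0,0,-1]]

```text
clock: 8.55
eef_pos: [490.1, -146.0, 344.6]
eef_rot: [3.142, -0.0, -3.141]
wrist_force: [0.4, -0.7, -0.3]
finger_gap: 60.2
finger_force: 0.0
```

Emit:
step_arm:
  increments:
    - [[0,0,0,0,0,0,-1],[0,0,0,0,0,0,-1],[0,0,0,0,0,-0.5,-1],[0,0,0,0,0,-0.75,-1],[0,0,0,0,0,-0.75,-1]]

```text
clock: 9.05
eef_pos: [490.0, -145.9, 425.5]
eef_rot: [3.141, -0.001, -3.141]
wrist_force: [-0.2, -0.1, -1.0]
finger_gap: 93.8
finger_force: 0.0
```

Emit:
step_arm:
  increments:
    - [[0,0,0,0,0,-0.5,-1],[0,0,0,0.5,0.5,0,-1],[0,0,0,0.5,0.5,0,-1],[0,0,0,0.5,0.5,0,-1],[0,0,0,0,0,0,-1]]

```text
clock: 9.55
eef_pos: [428.5, -84.6, 445.1]
eef_rot: [-3.142, 0.001, -3.139]
wrist_force: [-0.3, -0.3, -0.5]
finger_gap: 93.8
finger_force: 0.0
```

```bash
python3 - <<'E'
from cell import manip, optics
import cv2, numpy as np
from h import cloud
for n in ("top","side","wrist"):
    c=optics.camera(n); cv2.imwrite(f"pics/{n}2.png",c["frame"][:,:,::-1]); w=cloud(c); dark=c["frame"].astype(int).sum(-1)<330
    for nm,p in (("sq",(490,-145)),("round",(588,192))):
        t=(np.hypot(w[...,0]-p[0],w[...,1]-p[1])<35)&(w[...,2]>174)&(w[...,2]<188)
        print(n,nm,t.sum(),w[t].mean(0) if t.any() else "")
s=manip.read_state(); print(s["eef_pos"],s["wrist_force"],s["clock"])
E
```

```text
top sq 46 [ 497.43849801 -145.15524674  181.32419451]
top round 114 [589.47513474 190.28614582 180.89254939]
side sq 61 [ 488.93559893 -141.20630728  180.29791483]
side round 122 [587.58301771 193.84363068 180.48504009]
wrist sq 784 [ 489.43894574 -142.55124079  179.81216908]
wrist round 0 
[430.31640235 -86.28036465 444.86805738] [ 0.05117991  0.66514403 -0.59495225] 9.7
```

View pics/wrist2.png

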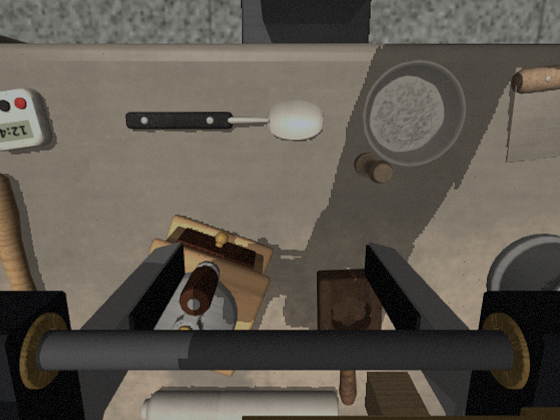

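The wrist view shows the knob at (195,300), pointing at the drawer side. It measures (489.5,-143.5), about 159° against the stud's 160°. The round knob has not moved and the gripper is clear.

```bash
python3 -c "
from cell import workorder
print(workorder.sign_off())"
```

```text
the job is handed in; nothing more can be done
None
```

I turned the square mill's crank one full turn clockwise and let go over its parking stud (about 159° measured, stud at about 160°); the round mill's knob did not move, and the job is handed in, though sign-off gave no verdict.

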